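Third hand at the gel casting stand

ROBOT

A 6-joint arm with a two-finger parallel gripper is mounted at the origin on the work surface. World frame = base frame: x ahead of the robot, y to its left, z up, the work surface at z = 0. Lengths are in m, angles in rad, forces in N, time in s.
With the tool pointing down it reaches from about 0.25 to 0.725 m from the base axis. Payload 4 kg.
Tool frame: the origin (TCP) lies at the very end of the fingers, on their centre line; the grasp point (between the pads) lies bot.grasp_offset behind it (bot.grasp_offset is the distance from the TCP to the grasp point, in m); z points along the fingers, y is the direction in which the jaws open and shut (so a half turn about z gives the same grasp; the last joint's range is limited). The gripper opens to 85 mm and grips with 20 to 120 N. Pads are 22 mm wide; open, the fingers measure 114 mm over their backs; the gripper's body (76 mm by 85 mm) begins 54 mm behind the grasp point. The pads swing forward as they close: fully open they stand 13 mm farther back than shut.
Start: joints at [-1.196, 0.241, 0.005, 1.335, 0, 1.571], TCP at [0.183, -0.465, 0.231] pointing down, gripper open.
Joint ranges: [-2.72, 2.72], [-1.05, 1.87], [-1.09, 1.28], [-1.99, 2.15], [-1.42, 1.44], [-3.14, 3.14]. Speed limits (rad/s): [2.79, 2.79, 3.14, 3.14, 3.14, 3.14].

INTERFACE

Orientations are given as a unit quaternion [x, y, z, w].
In Python, from workcell import bot gives the robot as it stands. The module is installed in compiled form; this text tells all that it offers.
- The arm moves only by the shell command python3 -m jog 'ROWS' [OPENING]. ROWS is JSON, a list that holds one entry, the list of rows, each a list of 6 numbers: the shift along the tool's x, y, z in m, then the turn, a rotation vector about the tool's x, y, z in degrees. In form: [[[dx, dy, dz, wx, wy, wz], ...]]. A call has 1 to 12 rows; each row shifts and turns the pose as measured when the row begins, along the tool's axes as they then stand; what a row does not reach is not made up. A row lasts 1/8 s, in which the tool goes at most 62.5 mm and 10.7 degrees, less where a joint would pass 70% of its speed; a pose out of reach is approached as far as the arm can. A call is refused whole if a number of a shift passes 0.0625 or a number of a turn 10.7, either way. A call with a gripper value outside its range is refused whole. OPENING is the finger opening in m, from 0 to 0.0854, set as the call begins (- or left out, the last holds). The fingers move at their own pace and stop on an object; the grip force is fixed at half the most. Time passes only in rows, so rows that do not move let the fingers close. It gives the time, the measured TCP pose, the force and the opening at its end, in the units of the state.
- bot.get_obs(): the state, without advancing time (a new reading comes with each control period).
- bot.camera(name): name is "scene" or "top"; returns a dict with "pixels" (480x640x3 uint8, red, green, blue), "fx", "fy", "cx", "cy" (pixels), "rvec" (rotation vector, rad) and "tvec" (3), from world to camera coordinates, as OpenCV has them. Camera axes: x right, y down, z forward; pixel columns grow to the right and rows downward; lengths in m; the calibration is good to about 2 mm. A picture is of the moment at which its call begins. There is no depth.
- bot.job_done(): hands the job in, once; it reports no verdict.
The state is a dict: "clock": time; "joint_pos": joint angles; "joint_vel": joint speeds; "tau": joint torques, N m; "eef_pos": TCP position; "tool_rot": TCP orientation; "ft_force": force on the tool from outside, world axes, zero at the start; "ft_torque": the same for the moment, N m; "grip_width": finger opening in m.
Only numpy, scipy, OpenCV 4.12 (cv2) and the standard library are available. Lean on these libraries where they do the work, as an engineer would, in place of code of your own. Each camera call takes 0.05 s, during which the arm holds its last target. There are 200 camera calls.

TASK

I am about to clamp the tall glass gel cassette into the casting stand and need a third hand: take it out of the drying rack holding it only by its two narrow side edges (no fingers on the glass faces), and leave everything else on the bench alone. Stand it upright in the middle of the stand's foam gasket, its plain plate flat against the back rest and its notched plate to the front, then press it gently down into the foam with a steady 9 newtons or so, never as much as 20. Finish while still holding it there, gripped by the side edges and pressed down, so that I can swing the clamps in: do not let go.

Things in the scene. Friction and masses are not known exactly. Their poses are not given: they have to be found in the camera images.
- cassette: The tall empty gel cassette, in one of the rack's slots: two upright clear 3 mm glass plates with grey spacers between; 7.5 mm thick (x), 66 mm wide (y), 90 mm high (z), about 85 g. Origin: centre of its underside. -x plate notched, +x plate plain. The side edges to hold are its faces at y = -33 and +33 mm, 7.5 mm wide, straight over the whole height. Its x axis agrees with the rack's.
- cassette_notch (a point): Point on the cassette's outer notched face, in the middle of the notch's lower rim: 3.75 mm to the cassette's -x, 76 mm above its underside. The notch, 46 mm wide and 14 mm deep, is cut into the top of that plate and leaves an ear at either end.
- rack: White drying rack, fixed to the bench, 150 mm (x) by 96 mm (y); origin: centre of its underside. Three slots across it at x = -44, 0 and +44 mm, each 9 mm wide between ribs that stand to 34 mm above the bench; slot floor 8 mm above the bench; side rails to 20 mm above the bench at y = -40.5 and +40.5 mm. Its -x side faces the robot, turned by up to 20 degrees.
- stand: Grey casting stand, fixed to the bench, base 110 mm (x) by 140 mm (y), base top 16 mm above the bench; origin: centre of its underside. Its front is its -x side, facing the robot, turned by up to 20 degrees. At x = -24, y = -50 and +50 mm stand two steel clamps (top 61 mm above the bench), swung open to the front; the person works them, not the robot.
- stand_rest (a point): Centre of the front face of the stand's back rest, a rigid upright panel 52 mm wide (y -26 to +26 mm), from 31 to 80 mm above the bench; this point is at the stand's x = +3.75 mm, y = 0, 55 mm above the bench. The face looks to the stand's -x; a cassette flat against it has its origin at the stand's x = 0.
- gasket: Dark foam gasket strip of the stand under the cassette's place: 14 mm (x) by 92 mm (y), centred at the stand's x = 0, y = 0. Origin: centre of its top face, 28 mm above the bench when unloaded. It yields straight down under load, evenly by 1 mm for every 1.5 N (9 N is 6 mm), and bottoms at 11 mm.
- small_a: A small cassette in the same rack, not wanted: 66 mm wide, only 62 mm high, 7.5 mm thick, no notch. Origin: centre of its underside.
- small_b: Another small cassette like small_a, in the remaining slot. Origin: centre of its underside.
- comb: White plastic gel comb lying flat on the bench, 78 by 41 by 5 mm, on the robot's side of the jar, between rack and stand. Origin: its underside. Not wanted.
- jar: Small amber glass jar with a white lid, 50 mm across, 66 mm high, standing between rack and stand. Origin: centre of its underside. Not wanted.
- flask: Clear round jar with an orange lid, 68 mm across, 125 mm high, standing off to the right. Origin: centre of its underside. Not wanted.
- beaker: Glass beaker, 68 mm across, 90 mm high, standing beyond the fixtures, to the left. Origin: centre of its underside. Not wanted.
Mind the look-alikes: they are no part of the job. What is shaped like the cassette but blue or purple is not meant.

How it is judged:
By the outcome, as a careful person would: the job done as asked, in the order asked, and still so for the second after the job is handed in, while the arm keeps its last pose, push and grip.
It also fails if it takes over 48 s, if anything falls off the work surface, if the arm or the gripper's body presses on something with over 40 N, if the wrist force passes 120 N, or if a joint passes its speed limit or range.

## Working session

There is one attempt and no reset: what is moved stays moved. The work goes in short steps, Python scripts to look and compute and a shell command to move; the robot and the scene stay as the last step left them, time stands still between calls to the robot, and variables do not carry over. Pictures are saved under pics/ and viewed, on a budget of 10 in all, crops included, one or two more only if the job needs it, and the job is handed in when it is done.

```bash
mkdir -p pics; python3 - <<'E'
from workcell import bot
import cv2,json,numpy as np
o=bot.get_obs()
for k,v in o.items(): print(k,np.round(v,4))
print(bot.grasp_offset)
for n in("scene","top"):
    c=bot.camera(n); cv2.imwrite(f"pics/{n}0.png",c["pixels"][:,:,::-1])
    print(n,c["fx"],c["cx"],c["cy"],c["rvec"],c["tvec"])
    np.savez(f"{n}.npz",**c)
E
```

```text
clock 0.0
joint_pos [-1.196   0.2414  0.0037  1.3352  0.      1.5708]
joint_vel [ 0.0015  0.0014 -0.0005 -0.0002  0.0017 -0.0014]
tau [ 1.40000e-03 -3.72321e+01  2.52406e+01  1.71000e-02  3.00000e-04
 -0.00000e+00]
eef_pos [ 0.1828 -0.4647  0.2304]
tool_rot [ 9.825e-01  1.863e-01 -2.000e-04 -1.000e-03]
ft_force [ 0.1668 -0.4601 -0.9194]
ft_torque [-0.0374 -0.0042 -0.0259]
grip_width 0.0855
0.0187
scene 550.7167447467681 316.7112150763406 240.26813326916505 [ 1.9822909   1.15464062 -0.56365843] [-0.16833411 -0.24964064  1.59815213]
top 548.0483902577988 324.5510498007584 242.39831249539697 [ 2.12347444 -2.18595846  0.1176945 ] [-0.0948269   0.57951477  1.31556306]
```

View pics/scene0.png

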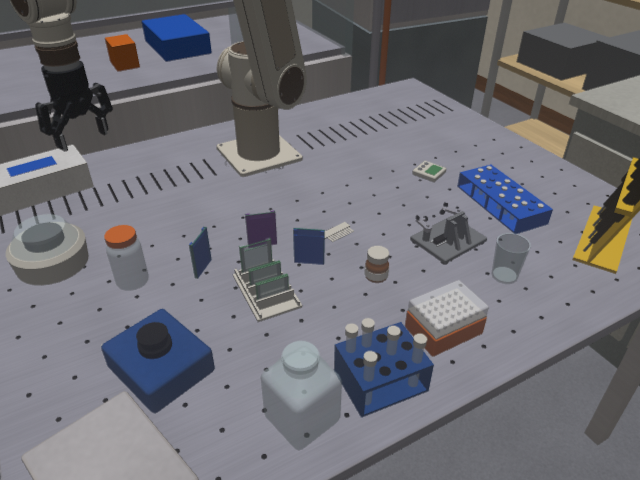

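View pics/top0.png

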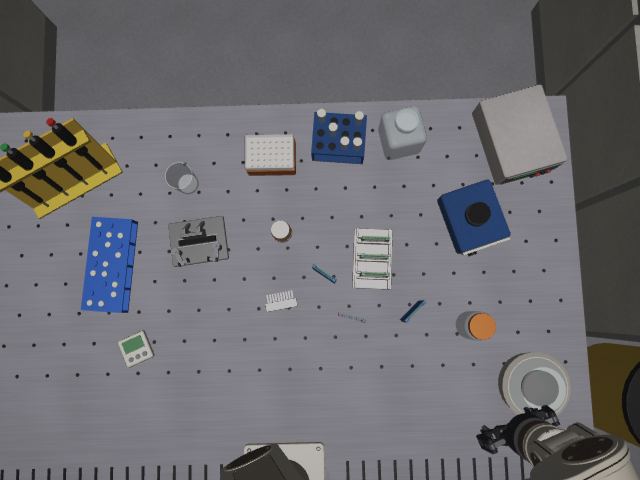

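Scene view: rack near (268,290) with the tall cassette apparently at (256,257), and the stand at (448,238). Top view: rack at (373,260), stand at (198,240), and blue and purple decoys at (324,273), (352,317) and (413,310). Next, enlarged crops of both.

```bash
cat > h.py <<'E'
import numpy as np,cv2
from scipy.optimize import least_squares
def load(n): return dict(np.load(f"{n}.npz"))
def proj(c,P):
    K=np.array([[c["fx"],0,c["cx"]],[0,c["fy"],c["cy"]],[0,0,1.]],float)
    return cv2.projectPoints(np.atleast_2d(np.array(P,float)),c["rvec"],c["tvec"],K,None)[0][:,0]
def crop(img,u,v,w,h,s,step=10):
    a=cv2.resize(img[v:v+h,u:u+w],None,fx=s,fy=s,interpolation=cv2.INTER_CUBIC)[:,:,::-1].copy()
    for i in range(u-u%-step if 0 else -(-u//step)*step,u+w,step):
        x=(i-u)*s; cv2.line(a,(x,0),(x,5),(0,0,255),1)
        if i%(2*step)==0: cv2.putText(a,str(i),(x+1,14),0,.35,(0,0,255),1)
    for j in range(-(-v//step)*step,v+h,step):
        y=(j-v)*s; cv2.line(a,(0,y),(5,y),(0,0,255),1); cv2.putText(a,str(j),(7,y+4),0,.35,(0,0,255),1)
    return a
E
python3 - <<'E'
from h import *
S,T=load("scene"),load("top")
a=crop(S["pixels"],225,200,85,120,5); b=crop(T["pixels"],345,220,55,110,5)
H=max(a.shape[0],b.shape[0]); p=lambda x:cv2.copyMakeBorder(x,0,H-x.shape[0],0,5,0)
cv2.imwrite("pics/rack.png",np.hstack([p(a),p(b)]))
a=crop(S["pixels"],405,195,90,70,8); b=crop(T["pixels"],160,210,75,60,5)
cv2.imwrite("pics/standS.png",a)
b=crop(T["pixels"],160,210,75,60,9);cv2.imwrite("pics/standT.png",b)
E
```

```text
(no output)
```

View pics/rack.png

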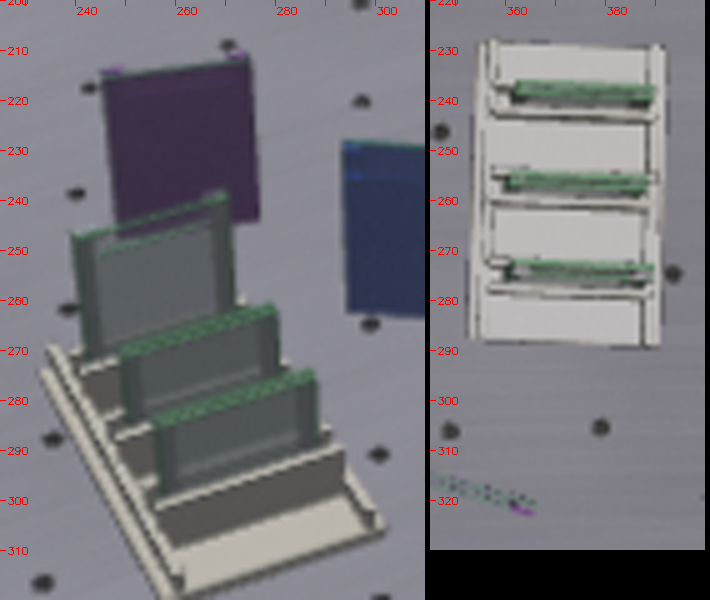

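View pics/standS.png

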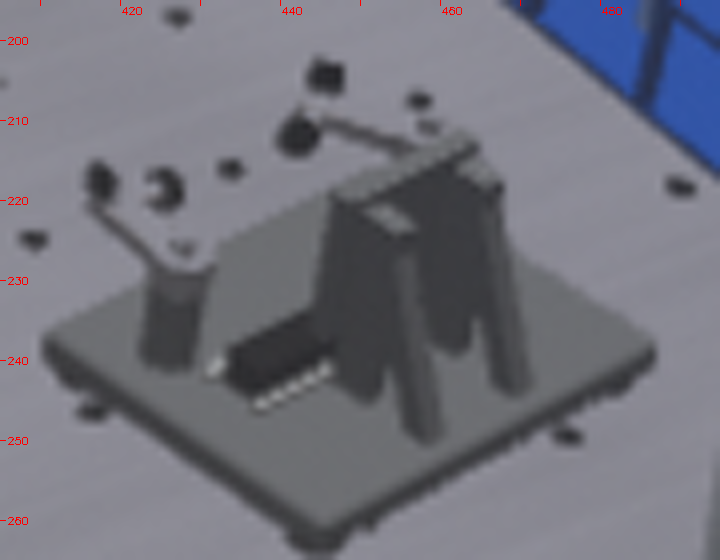

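View pics/standT.png

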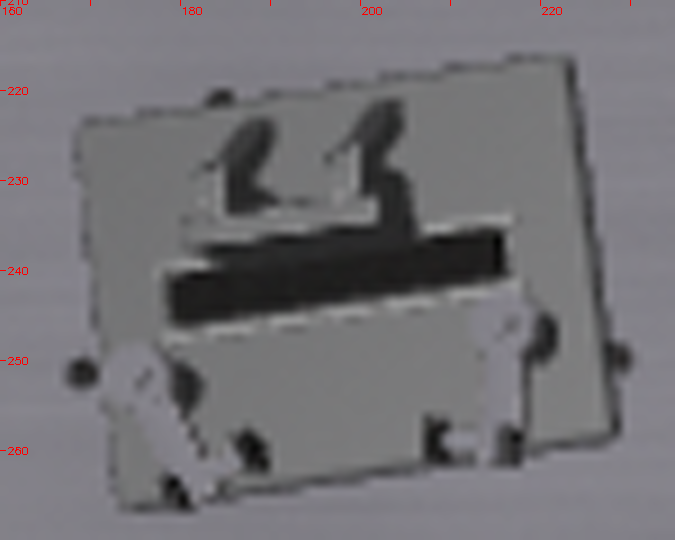

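Tall cassette with the notch on its far side is in the rack's robot-side slot: scene top corners (240,247.5) and (270,238), top view ends (360,273.5) and (389.4,274.5). Stand base, gasket and rest edges are all readable in both views, and its front faces the robot. Next I fit the poses.

```bash
cat > fit.py <<'E'
from h import *
S,T=load("scene"),load("top")
def W(p,q):
    q=np.atleast_2d(q).astype(float);c,s=np.cos(p[2]),np.sin(p[2])
    return np.c_[p[0]+c*q[:,0]-s*q[:,1],p[1]+s*q[:,0]+c*q[:,1],q[:,2]]
def res(c,p,rows):
    r=np.array(rows,float); return proj(c,W(p,r[:,:3]/1000))-(r[:,3:]-.45)
# stand: local mm x,y,z,u,v
sT=[[55,70,16,168.7,223.6],[55,-70,16,223.6,216.4],[-55,-70,16,228.4,258.7],[-55,70,16,173.3,266.7],
 [7,46,28,178.7,240],[7,-46,28,215.6,235.6],[-7,-46,28,216.2,240.2],[-7,46,28,179.1,246.1],[3.75,26,80,180.6,236.7],[3.75,-26,80,202,234.7]]
sS=[[-55,-70,16,410.25,237.5],[55,-70,16,444.75,260.6],[55,70,16,486.9,238.5],[3.75,-26,80,446.25,218.5],[3.75,26,80,462.75,211.25]]
if __name__=="__main__":
    np.set_printoptions(precision=4,suppress=True)
    for nm,f in(("T",lambda p:res(T,p,sT).ravel()),("S",lambda p:res(S,p,sS).ravel()),("both",lambda p:np.r_[res(T,p,sT).ravel(),res(S,p,sS).ravel()])):
        r=least_squares(f,[.45,.3,0],loss="soft_l1"); print("stand",nm,r.x[:2],np.degrees(r.x[2]),np.round(f(r.x),1))
    rT=[[75,48,5,355.2,228],[75,-48,5,391.8,229.2],[-75,48,5,353.2,287.6],[-75,-48,5,391,289.2]]
    rS=[[75,-48,0,259,319.6],[75,48,3,302,306.4],[-75,-48,3,233.4,275]]
    for nm,f in(("T",lambda p:res(T,p,rT).ravel()),("S",lambda p:res(S,p,rS).ravel()),("both",lambda p:np.r_[res(T,p,rT).ravel(),res(S,p,rS).ravel()])):
        r=least_squares(f,[.45,-.1,0],loss="soft_l1"); print("rack",nm,r.x[:2],np.degrees(r.x[2]),np.round(f(r.x),1), "slot-44:",W(r.x,[[-.044,0,.008]]))
    # cassette, free top height
    def f(p):
        z=1000*p[3]
        return np.r_[res(T,p,[[0,33,z,360.6,274],[0,-33,z,389.85,275]]).ravel(),res(S,p,[[3.75,-33,z,240.6,248],[3.75,33,z,270.6,238.6]]).ravel()]
    r=least_squares(f,[.4,-.1,0,.098]); print("cassette",r.x,np.degrees(r.x[2]),np.round(f(r.x),1))
E
python3 fit.py
```

```text
stand T [0.5927 0.2053] 6.186579951798339 [-0.2 -0.3  0.  -0.6  0.3  0.2 -0.4 -0.1 -0.1  0.2 -0.3 -0.4 -0.3  0.5
  0.1 -0.3  0.4  1.   0.6  0. ]
stand S [0.5916 0.2046] 6.355088105042153 [-0.5 -1.3  0.2  0.6  1.1 -0.4 -0.2  0.6 -0.4 -0.1]
stand both [0.5923 0.205 ] 6.143676627054792 [-0.1 -0.1  0.2 -0.5  0.3  0.4 -0.3 -0.  -0.   0.3 -0.2 -0.3 -0.2  0.7
  0.2 -0.2  0.5  1.1  0.7  0.2 -0.2 -1.2  0.4  0.7  1.4 -0.2  0.1  0.7
 -0.   0.1]
rack T [ 0.5375 -0.2299] -3.652756734144986 [-0.7  0.   0.8  0.1 -0.4  0.   0.4 -0.2] slot-44: [[ 0.4936 -0.2271  0.008 ]]
rack S [ 0.5321 -0.228 ] -4.1337384505444374 [-0.8  2.   1.  -0.8 -0.1 -0.5] slot-44: [[ 0.4882 -0.2249  0.008 ]]
rack both [ 0.5361 -0.2295] -3.8244745682722527 [-0.8  0.5  0.7  0.7 -0.7  0.5  0.1  0.4 -0.4  3.6  1.5  0.6 -0.1  0.9] slot-44: [[ 0.4922 -0.2265  0.008 ]]
cassette [ 0.4906 -0.228  -0.0512  0.0993] -2.930981390207971 [ 1.   0.4  0.1  0.   0.2 -0.2  0.8  0.2]
```

```bash
cat > plan.py <<'E'
import sys,numpy as np
from workcell import bot
from scipy.spatial.transform import Rotation as R
x,y,z,yaw=map(float,sys.argv[1:5]); o=bot.get_obs(); A=R.from_quat(o["tool_rot"])
B=R.from_euler("z",yaw,degrees=True)*R.from_euler("x",180,degrees=True)
print("t",o["clock"],"pos",np.round(o["eef_pos"],4),"F",np.round(o["ft_force"],1),"M",np.round(o["ft_torque"],2),"w",round(o["grip_width"],4))
print("shift mm",np.round(1000*A.inv().apply(np.array([x,y,z])-o["eef_pos"]),1),"rot",np.round((A.inv()*B).as_rotvec(degrees=True),2))
E
python3 -m jog '[[[0.02,0,0,0,0,8.3],[0.02,0,0,0,0,8.3],[0.02,0,0,0,0,8.3],[0,0,0,0,0,0],[0,0,0,0,0,0]]]' 0.0854; python3 plan.py 0.491 -0.2275 0.2 -3.4
```

```text
clock: 0.72
eef_pos: [0.2407, -0.4497, 0.2279]
tool_rot: [0.999, -0.036, -0.002, -0.003]
ft_force: [-0.0, 0.2, 0.3]
grip_width: 0.0857
t 0.725 pos [ 0.2407 -0.4497  0.2279] F [-0.   0.2  0.3] M [-0.04  0.01  0.03] w 0.0857
shift mm [ 233.8 -239.4   28.4] rot [-0.38  0.26 -0.72]
```

```bash
python3 -m jog '[[[0.03,-0.031,0.003,0,0,0],[0.03,-0.031,0.003,0,0,0],[0.03,-0.031,0.003,0,0,0],[0.03,-0.031,0.003,0,0,0],[0.03,-0.031,0.003,0,0,0],[0.03,-0.031,0.003,0,0,0],[0.03,-0.031,0.003,0,0,0],[0.02,-0.021,0,0,0,0],[0,0,0,-0.3,0.2,-0.7],[0,0,0,0,0,0]]]'; python3 plan.py 0.491 -0.2275 0.14 -3.4
```

```text
clock: 1.98
eef_pos: [0.4867, -0.2275, 0.2054]
tool_rot: [1.0, -0.029, -0.002, 0.0]
ft_force: [0.6, -0.2, 0.2]
grip_width: 0.0853
t 1.975 pos [ 0.4867 -0.2275  0.2054] F [ 0.6 -0.2  0.2] M [-0.04  0.    0.04] w 0.0853
shift mm [ 4.6 -0.3 65.4] rot [0.05 0.26 0.09]
```

```bash
python3 -m jog '[[[0.0023,0,0.03,0,0.2,0],[0.0023,0,0.03,0,0,0],[0,0,0.02,0,0,0],[0,0,0,0,0,0]]]'; python3 plan.py 0.491 -0.2275 0.051 -3.4
python3 - <<'E'
from h import *
from workcell import bot
im=[]
for n,(u,v,w,h) in {"scene":(225,170,80,110),"top":(330,225,80,110)}.items():
    c=bot.camera(n); np.savez(n+"1.npz",**c); im.append(crop(c["pixels"],u,v,w,h,5))
cv2.imwrite("pics/g1.png",np.hstack(im))
E
```

```text
clock: 2.48
eef_pos: [0.4874, -0.2329, 0.1249]
tool_rot: [0.999, -0.032, -0.0, 0.001]
ft_force: [-0.4, -0.4, 0.1]
grip_width: 0.0854
t 2.475 pos [ 0.4874 -0.2329  0.1249] F [-0.4 -0.4  0.1] M [-0.03  0.03 -0.04] w 0.0854
shift mm [ 3.2 -5.9 73.9] rot [ 0.17 -0.   -0.28]
```

View pics/g1.png

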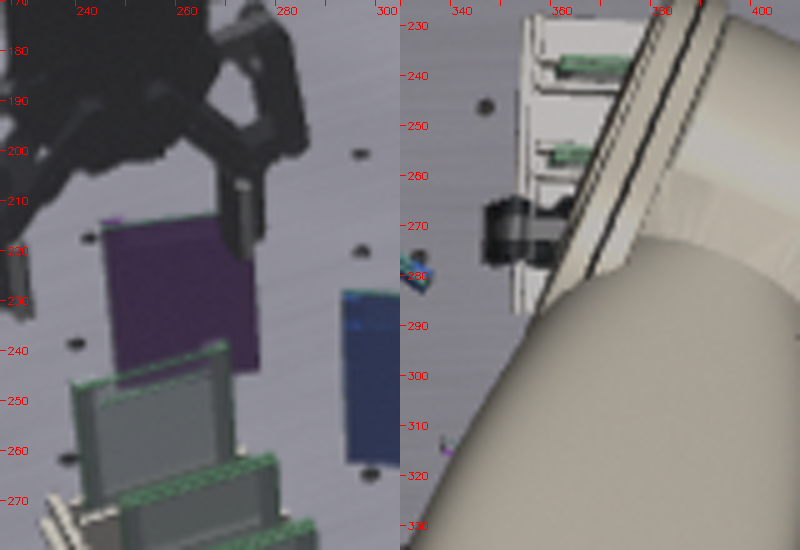

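Scene view: fingertips end near (228,234) and (272,222), above and outside the tall cassette's top corners (239,247) and (269,238). Top view: left finger at (352,271), over the same slot. The tool is about 5 mm too far toward -y, so I correct that and descend.

```bash
python3 - <<'E'
from h import *
S=load("scene1")
print(proj(S,[[.4874,-.2329,.138],[.4849,-.1903,.138],[.4899,-.2755,.138],[.491,-.2275,.098]]))
E
python3 -m jog '[[[0.003,-0.0055,0,0,0,0],[0,0,0,0,0,0],[0,0,0,0,0,0]]]'; python3 plan.py 0.491 -0.2275 0.051 -3.4
```

```text
[[250.85170937 226.24139347]
 [269.76790477 219.39433619]
 [231.2870852  233.32316121]
 [255.47257428 242.32216456]]
clock: 2.95
eef_pos: [0.4942, -0.229, 0.13]
tool_rot: [0.999, -0.032, 0.004, 0.003]
ft_force: [0.2, -0.1, -0.3]
grip_width: 0.0853
t 2.95 pos [ 0.4942 -0.229   0.13  ] F [ 0.2 -0.1 -0.3] M [0.06 0.03 0.01] w 0.0853
shift mm [-4.  -1.8 78.9] rot [ 0.37 -0.53 -0.29]
```

```bash
for i in 1 2 3; do python3 -m jog '[[[0,0,0,0,0,0]]]' | sed -n 2,3p; done; python3 -m jog '[[[-0.003,-0.001,0.02,0.3,-0.5,-0.3],[0,0,0.02,0,0,0],[0,0,0.01,0,0,0],[0,0,0,0,0,0]]]'; python3 plan.py 0.491 -0.2275 0.051 -3.4
```

```text
eef_pos: [0.4945, -0.2289, 0.1303]
tool_rot: [0.999, -0.032, 0.005, 0.003]
eef_pos: [0.4946, -0.2289, 0.1304]
tool_rot: [0.999, -0.032, 0.005, 0.004]
eef_pos: [0.4945, -0.2289, 0.1304]
tool_rot: [0.999, -0.032, 0.005, 0.004]
clock: 3.82
eef_pos: [0.4901, -0.2272, 0.0755]
tool_rot: [1.0, -0.029, -0.002, -0.0]
ft_force: [0.9, -0.4, 0.2]
grip_width: 0.0855
t 3.825 pos [ 0.4901 -0.2272  0.0755] F [ 0.9 -0.4  0.2] M [ 0.08 -0.01 -0.01] w 0.0855
shift mm [ 1.   0.2 24.5] rot [-0.02  0.17  0.07]
```

```bash
python3 -m jog '[[[0.0005,0,0.01,0,0,0],[0,0,0.009,0,0,0],[0,0,0.003,0,0,0],[0,0,0,0,0,0],[0,0,0,0,0,0]]]'; python3 plan.py 0.491 -0.2275 0.051 -3.4
```

```text
clock: 4.45
eef_pos: [0.4914, -0.2276, 0.0529]
tool_rot: [1.0, -0.029, -0.001, 0.0]
ft_force: [0.1, 0.6, 0.2]
grip_width: 0.0854
t 4.45 pos [ 0.4914 -0.2276  0.0529] F [0.1 0.6 0.2] M [ 0.    0.05 -0.  ] w 0.0854
shift mm [-0.4 -0.1  1.9] rot [0.02 0.07 0.07]
```

```bash
python3 -m jog '[[[0,0,0,0,0,0],[0,0,0,0,0,0],[0,0,0,0,0,0],[0,0,0,0,0,0],[0,0,0,0,0,0],[0,0,0,0,0,0]]]' 0.05; python3 plan.py 0.491 -0.2275 0.051 -3.4
python3 - <<'E'
from h import *
from workcell import bot
c=bot.camera("scene"); cv2.imwrite("pics/g2.png",crop(c["pixels"],215,180,100,110,5))
E
```

```text
clock: 5.2
eef_pos: [0.4919, -0.2279, 0.0537]
tool_rot: [1.0, -0.029, 0.0, 0.0]
ft_force: [-0.2, -0.4, 0.2]
grip_width: 0.0648
t 5.2 pos [ 0.4919 -0.2279  0.0537] F [-0.2 -0.4  0.2] M [-0.01  0.    0.01] w 0.0648
shift mm [-0.9 -0.3  2.7] rot [ 0.05 -0.01  0.07]
```

View pics/g2.png

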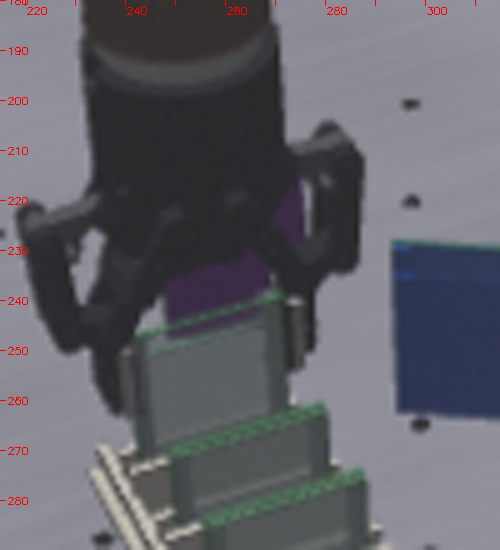

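The fingers are on the cassette's two side edges at (238,250) and (272,245), clear of the faces, and stopped at 64.8 mm. Now lifting straight up.

```bash
python3 -m jog '[[[0,0,-0.006,0,0,0],[0,0,-0.01,0,0,0],[0,0,-0.012,0,0,0],[0,0,-0.015,0,0,0],[0,0,-0.025,0,0,0],[0,0,-0.03,0,0,0],[0,0,-0.03,0,0,0],[0,0,-0.01,0,0,0],[0,0,0,0,0,0]]]'; python3 plan.py 0.5875 0.2045 0.19 6.2
```

```text
clock: 6.38
eef_pos: [0.492, -0.2278, 0.2017]
tool_rot: [1.0, -0.029, 0.002, 0.001]
ft_force: [-0.0, -0.2, -0.6]
grip_width: 0.0653
t 6.375 pos [ 0.492  -0.2278  0.2017] F [-0.  -0.2 -0.6] M [ 0.01  0.01 -0.02] w 0.0653
shift mm [  70.2 -437.1   11. ] rot [ 0.15 -0.19 -9.52]
```

```bash
python3 -m jog '[[[0.003,-0.02,0,0,0,0],[0.006,-0.04,0,0,0,0],[0.006,-0.04,0,0,0,0],[0.006,-0.04,0,0,0,0],[0.006,-0.04,0,0,0,0],[0.006,-0.04,0,0,0,0],[0.006,-0.04,0,0,0,0],[0.006,-0.04,0,0,0,0],[0.006,-0.04,0,0,0,0],[0.006,-0.035,0,0,0,0],[0.002,-0.02,0,0,0,0],[0,0,0,0,0,0]]]'; python3 plan.py 0.5875 0.2045 0.15 6.2
```

```text
clock: 7.88
eef_pos: [0.5597, 0.0852, 0.1981]
tool_rot: [0.998, 0.052, -0.011, -0.043]
ft_force: [0.4, -0.2, -1.4]
grip_width: 0.0653
t 7.875 pos [0.5597 0.0852 0.1981] F [ 0.4 -0.2 -1.4] M [-0.16  0.01 -0.02] w 0.0653
shift mm [  41.  -111.2   57.3] rot [-5.02  1.03 -0.23]
```

```bash
python3 -m jog '[[[0,0,0,-2.5,0.5,0],[0,0,0,-2.5,0.5,0],[0,0,0,0,0,0],[0,0,0,0,0,0]]]' >/dev/null; python3 plan.py 0.5875 0.2045 0.15 6.2
```

```text
t 8.375 pos [0.5608 0.0703 0.1984] F [ 1.2 -0.5 -0.7] M [-0.03 -0.01 -0.05] w 0.0648
shift mm [  42.8 -129.6   49.4] rot [-0.45  0.06  0.75]
```

```bash
python3 -m jog '[[[0.005,-0.015,0,0,0,0],[0.005,-0.017,0,0,0,0.3],[0.005,-0.017,0,0,0,0.3],[0.005,-0.017,0,0,0,0],[0.005,-0.017,0,0,0,0],[0.005,-0.015,0,0,0,0],[0.004,-0.010,0,0,0,0],[0.002,-0.006,0,0,0,0],[0,0,0,0,0,0],[0,0,0,0,0,0]]]' >/dev/null; python3 plan.py 0.5875 0.2045 0.15 6.2
```

```text
t 9.625 pos [0.5896 0.1398 0.2015] F [ 0.3  0.2 -1.1] M [-0.05 -0.    0.03] w 0.0652
shift mm [ 11.3 -60.8  54.9] rot [-3.16  0.27  5.6 ]
```

```bash
python3 -m jog '[[[0.002,-0.012,0,-1,0,1.5],[0.002,-0.012,0,-1,0,1.5],[0.002,-0.012,0,-1,0,1.5],[0.002,-0.012,0,-0.5,0,1],[0.001,-0.006,0,0,0,0],[0,0,0,0,0,0],[0,0,0,0,0,0]]]' >/dev/null; python3 plan.py 0.5875 0.2045 0.15 6.2
```

```text
t 10.5 pos [0.5995 0.1378 0.2042] F [ 0.  -0.  -0.9] M [-0.06 -0.06  0.04] w 0.065
shift mm [  2.3 -65.5  56.8] rot [-2.21  0.48  5.69]
```

```bash
python3 -c "
from workcell import bot;import numpy as np
o=bot.get_obs();print(np.round(o['joint_pos'],3),np.round(o['joint_vel'],3),np.round(o['tau'],1))"; python3 -m jog '[[[0,0,0,0,0,0]]]'
```

```text
[0.207 0.49  0.297 1.384 0.039 3.141] [ 0.004 -0.     0.001 -0.001  0.002 -0.   ] [  0.  -49.6  25.8   0.    0.1  -0. ]
clock: 10.62
eef_pos: [0.5994, 0.1379, 0.2042]
tool_rot: [0.994, 0.104, -0.005, -0.019]
ft_force: [0.3, -0.2, -1.1]
grip_width: 0.0651
```

Joint 6 is at its limit (3.14). The stand's orientation needs j6≈3.37 in this grasp, or 0.23 with the half-turned one. The cassette's facing has to stay the same, so I'll put it back in its own slot, half-turn the tool and regrasp. About 37 s are left, which is enough.

```bash
python3 -m jog '[[[-0.004,0.02,0,-0.7,0,3],[-0.010,0.04,0,-0.7,0,4],[-0.012,0.05,0,-0.7,0,4],[-0.014,0.05,0,0,0,4],[-0.014,0.05,0,0,0,0],[-0.014,0.05,0,0,0,0],[-0.014,0.05,0,0,0,0],[-0.008,0.03,0,0,0,0],[0,0,0,0,0,0]]]' >/dev/null; python3 plan.py 0.4919 -0.2279 0.15 -3.32
```

```text
t 11.75 pos [ 0.5188 -0.2216  0.2005] F [ 0.8  0.1 -0.7] M [ 0.02 -0.04  0.03] w 0.065
shift mm [-26.2   7.7  50.7] rot [-0.34  0.47  0.83]
```

```bash
python3 -m jog '[[[-0.012,0.004,0.01,-0.3,0.4,0.8],[-0.010,0.003,0.02,0,0,0],[-0.003,0.001,0.015,0,0,0],[0,0,0.005,0,0,0],[0,0,0,0,0,0]]]' >/dev/null; python3 plan.py 0.4919 -0.2279 0.09 -3.32
```

```text
t 12.375 pos [ 0.4948 -0.2249  0.1505] F [-0.2 -0.4 -1.1] M [ 0.05 -0.03 -0.01] w 0.065
shift mm [-2.9  3.3 60.4] rot [-0.12 -0.12  0.22]
```

```bash
python3 -m jog '[[[-0.0015,0.002,0.02,-0.1,-0.1,0.2],[-0.0012,0.001,0.02,0,0,0],[0,0,0.012,0,0,0],[0,0,0.004,0,0,0],[0,0,0,0,0,0],[0,0,0,0,0,0]]]' >/dev/null; python3 plan.py 0.4919 -0.2279 0.055 -3.32
```

```text
t 13.125 pos [ 0.4973 -0.2275  0.0976] F [-0.2 -0.3 -1.2] M [-0.02  0.03  0.02] w 0.0647
shift mm [-5.7  0.6 42.5] rot [ 0.14 -0.53  0.2 ]
```

```bash
python3 -m jog '[[[-0.0055,0.0005,0,0.1,-0.5,0.2],[0,0,0,0,0,0],[0,0,0,0,0,0]]]' >/dev/null; python3 plan.py 0.4919 -0.2279 0.055 -3.32
```

```text
t 13.5 pos [ 0.492  -0.2281  0.0988] F [-0.1 -0.5 -0.5] M [-0.02  0.01 -0.04] w 0.0653
shift mm [-0.2 -0.2 43.8] rot [ 0.07 -0.11 -0.02]
```

```bash
python3 -m jog '[[[0,0,0.006,0,0,0],[0,0,0.006,0,0,0],[0,0,0,0,0,0]]]' >/dev/null; python3 plan.py 0.4919 -0.2279 0.055 -3.32
```

```text
t 13.875 pos [ 0.4918 -0.2281  0.0857] F [ 0.1 -0.  -1.7] M [-0.02  0.01 -0.05] w 0.0651
shift mm [ 0.1 -0.2 30.7] rot [ 0.06 -0.09 -0.03]
```

```bash
python3 -m jog '[[[0,0,0.006,0,0,0],[0,0,0.005,0,0,0],[0,0,0,0,0,0]]]' >/dev/null; python3 plan.py 0.4919 -0.2279 0.055 -3.32
```

```text
t 14.25 pos [ 0.4916 -0.228   0.0736] F [-0.1 -0.1 -1.6] M [-0.01  0.02 -0.02] w 0.0649
shift mm [ 0.2 -0.1 18.6] rot [ 0.05 -0.05 -0.03]
```

It is 6 mm below the rib tops with no contact force, so it is in the slot. Continuing down.

```bash
python3 -m jog '[[[0,0,0.006,0,0,0],[0,0,0.006,0,0,0],[0,0,0.004,0,0,0],[0,0,0.002,0,0,0],[0,0,0,0,0,0]]]' >/dev/null; python3 plan.py 0.4919 -0.2279 0.054 -3.32
```

```text
t 14.875 pos [ 0.4917 -0.228   0.0542] F [ 0.2 -0.2  0.2] M [ 0.    0.02 -0.01] w 0.0651
shift mm [ 0.2 -0.1  0.2] rot [ 0.05 -0.05 -0.02]
```

Seated: the weight has come off the wrist. Releasing and rising.

```bash
python3 -m jog '[[[0,0,0,0,0,0],[0,0,0,0,0,0],[0,0,0,0,0,0],[0,0,0,0,0,0],[0,0,-0.005,0,0,0],[0,0,-0.015,0,0,0],[0,0,-0.025,0,0,0],[0,0,-0.02,0,0,0],[0,0,0,0,0,0]]]' 0.0854; python3 plan.py 0.4919 -0.2279 0.125 -3.32
```

```text
clock: 16.0
eef_pos: [0.4932, -0.2287, 0.1257]
tool_rot: [1.0, -0.029, 0.003, 0.001]
ft_force: [0.2, 0.5, -0.0]
grip_width: 0.0852
t 16.0 pos [ 0.4932 -0.2287  0.1257] F [ 0.2  0.5 -0. ] M [ 0.03 -0.06  0.01] w 0.0852
shift mm [-1.4 -0.7  0.7] rot [ 0.16 -0.33 -0.02]
```

```bash
python3 -m jog '[[[0,0,0,0,0,-7],[0,0,0,0,0,-10.7],[0,0,0,0,0,-10.7],[0,0,0,0,0,-10.7],[0,0,0,0,0,-10.7],[0,0,0,0,0,-10.7],[0,0,0,0,0,-10.7],[0,0,0,0,0,-10.7],[0,0,0,0,0,-10.7]]]'; python3 plan.py 0.4919 -0.2279 0.125 176.68
```

```text
clock: 17.12
eef_pos: [0.4902, -0.2273, 0.122]
tool_rot: [0.707, 0.707, -0.0, 0.0]
ft_force: [-1.2, 0.4, 0.5]
grip_width: 0.0855
t 17.125 pos [ 0.4902 -0.2273  0.122 ] F [-1.2  0.4  0.5] M [-0.09  0.01  0.  ] w 0.0855
shift mm [-0.6  1.7 -3. ] rot [-2.000e-02  1.000e-02 -8.673e+01]
```

```bash
python3 -m jog '[[[0,0,0,0,0,-10.7],[0,0,0,0,0,-10.7],[0,0,0,0,0,-10.7],[0,0,0,0,0,-10.7],[0,0,0,0,0,-10.7],[0,0,0,0,0,-10.7],[0,0,0,0,0,-10.7],[0,0,0,0,0,-6],[0,0,0,0,0,0]]]'; python3 plan.py 0.4919 -0.2279 0.054 176.68
python3 - <<'E'
from h import *
from workcell import bot
c=bot.camera("scene"); cv2.imwrite("pics/g3.png",crop(c["pixels"],215,180,100,110,5))
E
```

```text
clock: 18.25
eef_pos: [0.4864, -0.2255, 0.1168]
tool_rot: [0.076, 0.997, 0.001, -0.004]
ft_force: [-0.7, 0.6, -0.3]
grip_width: 0.085
t 18.25 pos [ 0.4864 -0.2255  0.1168] F [-0.7  0.6 -0.3] M [-0.01 -0.04 -0.03] w 0.085
shift mm [-6.3 -1.6 62.7] rot [ 0.15 -0.5  -5.36]
```

View pics/g3.png

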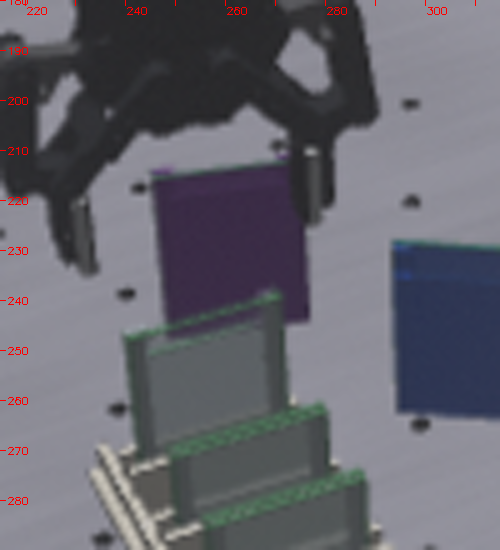

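The cassette stands upright in its own slot again (top corners (238,247) and (269,238), as at the start), and the open fingers are above it. Aligning and regrasping.

```bash
python3 -m jog '[[[-0.006,-0.0015,0,0,-0.4,-5.3],[0,0,0,0,0,0],[0,0,0,0,0,0]]]' >/dev/null; python3 plan.py 0.4919 -0.2279 0.054 176.68
```

```text
t 18.675 pos [ 0.4916 -0.2277  0.1161] F [ 0.1  1.3 -0.2] M [-0.02  0.04 -0.02] w 0.0857
shift mm [-0.6 -0.4 62.1] rot [ 0.18 -0.18 -0.28]
```

```bash
python3 -m jog '[[[-0.0005,0,0.012,0,-0.2,-0.3],[0,0,0.012,0,0,0],[0,0,0.012,0,0,0],[0,0,0.01,0,0,0],[0,0,0.006,0,0,0],[0,0,0.003,0,0,0],[0,0,0,0,0,0]]]' >/dev/null; python3 plan.py 0.4919 -0.2279 0.054 176.68
```

```text
t 19.55 pos [ 0.4908 -0.2269  0.0559] F [-1.1  0.5  1.3] M [ 0.   -0.03 -0.02] w 0.0854
shift mm [-1.1 -0.9  1.9] rot [ 0.24 -0.12 -0.1 ]
```

```bash
python3 -m jog '[[[-0.001,-0.0008,0.0015,0.2,-0.1,-0.1],[0,0,0,0,0,0]]]'>/dev/null;  python3 -m jog '[[[0,0,0,0,0,0],[0,0,0,0,0,0],[0,0,0,0,0,0],[0,0,0,0,0,0],[0,0,0,0,0,0]]]' 0.05; python3 plan.py 0.4919 -0.2279 0.054 176.68
```

```text
clock: 20.42
eef_pos: [0.493, -0.2283, 0.0557]
tool_rot: [0.029, 1.0, -0.0, 0.001]
ft_force: [-0.1, -0.1, -0.0]
grip_width: 0.0651
t 20.425 pos [ 0.493  -0.2283  0.0557] F [-0.1 -0.1 -0. ] M [ 0.02 -0.02  0.  ] w 0.0651
shift mm [1.1 0.3 1.7] rot [-0.04  0.15  0.01]
```

```bash
python3 -m jog '[[[0,0,-0.006,0,0,0],[0,0,-0.01,0,0,0],[0,0,-0.012,0,0,0],[0,0,-0.015,0,0,0],[0,0,-0.025,0,0,0],[0,0,-0.03,0,0,0],[0,0,-0.01,0,0,0],[0,0,0,0,0,0]]]'; python3 plan.py 0.587 0.204 0.16 186.2
```

```text
clock: 21.42
eef_pos: [0.4928, -0.2284, 0.1715]
tool_rot: [0.029, 1.0, -0.001, 0.002]
ft_force: [0.2, -0.4, -1.7]
grip_width: 0.0648
t 21.425 pos [ 0.4928 -0.2284  0.1715] F [ 0.2 -0.4 -1.7] M [ 0.03 -0.01  0.01] w 0.0648
shift mm [-68.9 437.1  11.1] rot [-0.11  0.26 -9.52]
```

```bash
python3 -m jog '[[[-0.003,0.02,0,0,0,0],[-0.006,0.04,0,0,0,0],[-0.007,0.05,0,0,0,0],[-0.007,0.05,0,0,0,0],[-0.007,0.05,0,0,0,0],[-0.007,0.05,0,0,0,0],[-0.007,0.05,0,0,0,0],[-0.007,0.05,0,0,0,0],[-0.004,0.03,0,0,0,0],[-0.002,0.015,0,0,0,0],[0,0,0,0,0,0]]]' >/dev/null; python3 plan.py 0.587 0.204 0.15 186.2
```

```text
t 22.8 pos [0.565  0.1946 0.1566] F [ 0.3 -0.5 -1.2] M [ 0.01 -0.04 -0.01] w 0.0647
shift mm [-21.6  10.6   6.1] rot [ 0.   -1.17 -9.27]
```

```bash
python3 -m jog '[[[-0.01,0.005,0,0,-0.6,-4.6],[-0.01,0.004,0,0,-0.6,-4.6],[0,0,0,0,0,0],[0,0,0,0,0,0]]]' >/dev/null; python3 plan.py 0.5865 0.2044 0.10 186.2
```

```text
t 23.3 pos [0.5833 0.1982 0.1547] F [ 0.3 -0.6 -1.2] M [-0.03  0.02 -0.02] w 0.065
shift mm [-4.1  6.  54.7] rot [-0.17 -0.26 -0.21]
```

```bash
python3 -m jog '[[[-0.004,0.006,0.01,-0.2,-0.3,-0.2],[0,0,0.005,0,0,0],[0,0,0,0,0,0],[0,0,0,0,0,0]]]' >/dev/null; python3 plan.py 0.5865 0.2044 0.08 186.2
python3 - <<'E'
from h import *
from fit import W
from workcell import bot
o=bot.get_obs(); e=o["eef_pos"]; im=[]
p=[e[0],e[1],np.radians(6.2)]; b=e[2]-.0477
pts=np.array([[x,y,z] for z in(0,.09) for y in(-.033,.033) for x in(-.00375,.00375)])+[0,0,b]
for n,(u,v,w,h) in {"scene":(400,160,100,110),"top":(160,205,60,110)}.items():
    c=bot.camera(n); q=proj(c,W(p,pts)); a=crop(c["pixels"],u,v,w,h,5)
    for k in q: cv2.circle(a,tuple(int(t) for t in (k+.5-[u,v])*5),2,(0,255,255),-1)
    im.append(a)
    print(n,np.round(q,1).tolist())
cv2.imwrite("pics/s1.png",np.hstack(im))
E
```

```text
t 23.8 pos [0.5859 0.2037 0.1382] F [ 0.2 -1.1 -1. ] M [ 0.03 -0.05 -0.01] w 0.065
shift mm [-0.8  0.6 58.2] rot [ 0.01 -0.04 -0.15]
scene [[439.5, 213.0], [442.0, 214.6], [460.3, 203.2], [462.8, 204.7], [445.4, 177.7], [448.1, 179.3], [467.1, 168.3], [469.7, 169.8]]
top [[205.0, 239.2], [204.7, 236.1], [177.4, 243.0], [177.0, 239.9], [195.7, 234.1], [195.3, 230.8], [166.0, 238.2], [165.6, 234.9]]
```

View pics/s1.png

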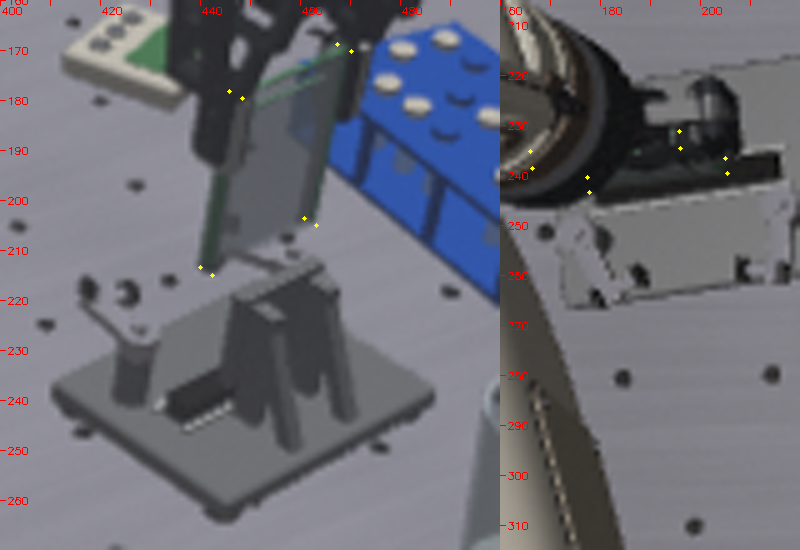

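Scene view: the cassette hangs upright over the gasket, its bottom corners near (440,214) and (462,205). They match the model points, and the plain plate faces the rest. Lowering in steps in front of the rest.

```bash
python3 -m jog '[[[-0.0005,0.0005,0.008,0,0,-0.1],[0,0,0.008,0,0,0],[0,0,0.006,0,0,0],[0,0,0,0,0,0]]]' >/dev/null; python3 plan.py 0.5865 0.2044 0.08 186.2
```

```text
t 24.4 pos [0.5863 0.2044 0.1146] F [ 0.1 -0.3 -0.8] M [0.08 0.   0.04] w 0.0654
shift mm [-0.3 -0.  34.6] rot [ 0.01 -0.04 -0.04]
```

```bash
python3 -m jog '[[[0,0,0.008,0,0,0],[0,0,0.008,0,0,0],[0,0,0.005,0,0,0],[0,0,0,0,0,0]]]' >/dev/null; python3 plan.py 0.5865 0.2044 0.08 186.2
```

```text
t 24.9 pos [0.5862 0.2043 0.0919] F [ 0.1 -0.6 -0.9] M [-0.   -0.01 -0.01] w 0.0649
shift mm [-0.3  0.1 11.9] rot [ 0.01 -0.06 -0.04]
```

```bash
python3 -m jog '[[[0,0,0.006,0,0,0],[0,0,0.004,0,0,0],[0,0,0,0,0,0]]]' >/dev/null; python3 plan.py 0.5865 0.2044 0.08 186.2;  python3 -m jog '[[[-0.0015,0,0,0,0,0],[-0.001,0,0,0,0,0],[-0.001,0,0,0,0,0],[0,0,0,0,0,0]]]'; python3 plan.py 0.5925 0.205 0.08 186.2
```

```text
t 25.275 pos [0.5864 0.2044 0.0815] F [-0.4  0.3 -1.5] M [0.03 0.01 0.01] w 0.0652
shift mm [-0.1 -0.   1.5] rot [ 0.02 -0.02 -0.04]
clock: 25.78
eef_pos: [0.5907, 0.205, 0.0821]
tool_rot: [-0.054, 0.999, 0.0, 0.0]
ft_force: [0.4, 0.4, -0.6]
grip_width: 0.0652
t 25.775 pos [0.5907 0.205  0.0821] F [ 0.4  0.4 -0.6] M [-0.02 -0.01  0.01] w 0.0652
shift mm [-1.8 -0.2  2.1] rot [ 0.03  0.05 -0.04]
```

```bash
for i in 1; do python3 -m jog '[[[-0.0007,0,0,0,0,0],[0,0,0,0,0,0]]]'|grep -E 'eef|ft'; python3 -m jog '[[[-0.0007,0,0,0,0,0],[0,0,0,0,0,0]]]'|grep -E 'eef|ft'; python3 -m jog '[[[-0.0007,0,0,0,0,0],[0,0,0,0,0,0]]]'|grep -E 'eef|ft'; done;  python3 plan.py 0.5925 0.205 0.08 186.2
```

```text
eef_pos: [0.5915, 0.2051, 0.0822]
ft_force: [0.6, 0.1, -1.4]
eef_pos: [0.5918, 0.2051, 0.0822]
ft_force: [-0.1, 0.4, -1.0]
eef_pos: [0.5918, 0.2051, 0.0822]
ft_force: [-0.8, -0.1, -0.9]
t 26.525 pos [0.5918 0.2051 0.0822] F [-0.8 -0.1 -0.9] M [-0.01  0.16  0.01] w 0.0651
shift mm [-0.7 -0.2  2.1] rot [ 0.03 -0.07 -0.03]
```

```bash
python3 -m jog '[[[-0.002,0,0,0,0,0],[0,0,0,0,0,0]]]'|grep -E 'eef|ft';  python3 plan.py 0.5925 0.205 0.08 186.2; python3 -m jog '[[[-0.002,0,0,0,0,0]]]'|grep -E 'eef|ft';python3 plan.py 0.5925 0.205 0.08 186.2
```

```text
eef_pos: [0.5919, 0.2051, 0.082]
ft_force: [-0.1, -0.9, 0.3]
t 26.775 pos [0.5919 0.2051 0.082 ] F [-0.1 -0.9  0.3] M [ 0.04  0.17 -0.03] w 0.0646
shift mm [-0.6 -0.2  2. ] rot [ 0.03 -0.3   0.01]
eef_pos: [0.5922, 0.2052, 0.0818]
ft_force: [-8.6, -1.3, 4.4]
t 26.9 pos [0.5922 0.2052 0.0818] F [-8.6 -1.3  4.4] M [-0.19  1.88  0.21] w 0.065
shift mm [-0.3 -0.2  1.8] rot [ 0.03 -0.51  0.04]
```

```bash
python3 -m jog '[[[-0.0005,0,0,0,0.2,-0.4],[-0.002,0,0,0,0,0]]]'|grep ft; python3 - <<'E'
from workcell import bot
import numpy as np
for i in range(4):
    bot.camera("top"); o=bot.get_obs(); print(np.round(o["ft_force"],1),np.round(o["ft_torque"],2),np.round(o["eef_pos"],4))
E
python3 plan.py 0.5925 0.205 0.08 186.2
```

```text
ft_force: [-9.5, -1.2, 5.5]
[-7.7 -0.8  3.6] [-0.12  1.62  0.15] [0.5924 0.2052 0.0816]
[-7.6 -1.   3.2] [-0.15  1.64  0.19] [0.5923 0.2052 0.0816]
[-7.4 -0.   4.1] [-0.16  1.62  0.14] [0.5924 0.2051 0.0816]
[-7.5 -1.2  3.8] [-0.16  1.61  0.12] [0.5923 0.2052 0.0816]
t 27.35 pos [0.5923 0.2052 0.0816] F [-7.5 -1.2  3.8] M [-0.16  1.61  0.12] w 0.0649
shift mm [-0.2 -0.2  1.6] rot [ 0.03 -1.    0.5 ]
```

```bash
python3 -m jog '[[[0.0005,0,0,0,-1.0,-0.6],[0,0,0,0,0,0],[-0.002,0,0,0,0,0]]]'|grep ft; python3 - <<'E'
from workcell import bot
import numpy as np
for i in range(3):
    bot.camera("top"); o=bot.get_obs(); print(np.round(o["ft_force"],1),np.round(o["ft_torque"],2),np.round(o["eef_pos"],4))
E
python3 plan.py 0.5925 0.205 0.08 186.2
```

```text
ft_force: [-11.1, -1.0, 5.8]
[-7.  -0.7  4.6] [-0.2   1.72  0.05] [0.5924 0.2052 0.0815]
[-8.1 -0.3  4.1] [-0.2   1.72 -0.02] [0.5924 0.2052 0.0815]
[-7.3 -0.9  4.8] [-0.15  1.72  0.02] [0.5924 0.2052 0.0815]
t 27.875 pos [0.5924 0.2052 0.0815] F [-7.3 -0.9  4.8] M [-0.15  1.72  0.02] w 0.0647
shift mm [-0.  -0.2  1.5] rot [ 0.03 -0.15  1.11]
```

```bash
python3 -m jog '[[[0,0,0,0,-0.1,0],[0,0,0.003,0,0,0],[0,0,0.002,0,0,0],[0,0,0,0,0,0]]]'|grep -E 'eef|ft'; python3 plan.py 0.5918 0.205 0.07 187.3
```

```text
eef_pos: [0.5923, 0.2052, 0.0761]
ft_force: [-2.9, -0.9, 1.5]
t 28.375 pos [0.5923 0.2052 0.0761] F [-2.9 -0.9  1.5] M [-0.07  0.67  0.02] w 0.0649
shift mm [ 0.5 -0.1  6.1] rot [ 0.03 -0.11 -0.01]
```

```bash
python3 -m jog '[[[0,0,0.002,0,0,0],[0,0,0.001,0,0,0],[0,0,0,0,0,0]]]'|grep -E 'eef|ft'; python3 -m jog '[[[0,0,0.002,0,0,0],[0,0,0,0,0,0]]]'|grep -E 'eef|ft'; python3 plan.py 0.5918 0.205 0.07 187.3
```

```text
eef_pos: [0.5923, 0.2052, 0.0737]
ft_force: [-3.7, -0.0, 1.7]
eef_pos: [0.5923, 0.2052, 0.0725]
ft_force: [-4.1, -0.5, 1.3]
t 29.0 pos [0.5923 0.2052 0.0725] F [-4.1 -0.5  1.3] M [-0.1   0.85  0.  ] w 0.0654
shift mm [ 0.5 -0.1  2.5] rot [ 0.04 -0.06 -0.01]
```

```bash
python3 -m jog '[[[0.0004,0,0.002,0,0,0],[0,0,0.002,0,0,0]]]'|grep -E 'eef|ft'; python3 - <<'E'
from workcell import bot
import numpy as np
for i in range(3):
    bot.camera("top"); o=bot.get_obs(); print(np.round(o["ft_force"],1),np.round(o["ft_torque"],2),np.round(o["eef_pos"],4))
E
```

```text
eef_pos: [0.5923, 0.2052, 0.0706]
ft_force: [-6.8, -0.9, 12.8]
[-5.8 -1.3  8.4] [-0.37  1.39  0.02] [0.5923 0.2052 0.0705]
[-6.3 -1.4  8. ] [-0.38  1.43  0.01] [0.5923 0.2052 0.0705]
[-6.  -1.   8.9] [-0.35  1.42  0.04] [0.5923 0.2052 0.0705]
```

```bash
python3 -m jog '[[[0.0006,0,0.0024,0,0,0]]]'|grep -E 'eef|ft'; python3 - <<'E'
from workcell import bot
import numpy as np
F=[]
for i in range(14):
    bot.camera("top"); o=bot.get_obs(); F.append(np.r_[o["ft_force"],o["ft_torque"]])
    if i%4==1: print(np.round(F[-1],2),np.round(o["eef_pos"],4))
print(np.mean(F[3:],0).round(2))
E
python3 plan.py 0.5918 0.205 0.07 187.3
```

```text
eef_pos: [0.5923, 0.2052, 0.0697]
ft_force: [-4.3, -0.7, 8.8]
[-5.31 -1.74  9.16 -0.36  1.28  0.01] [0.5924 0.2052 0.0695]
[-4.96 -1.14  8.47 -0.37  1.23  0.  ] [0.5924 0.2052 0.0695]
[-5.25 -0.76  8.38 -0.36  1.28  0.01] [0.5924 0.2052 0.0695]
[-5.   -1.82  8.62 -0.34  1.34 -0.01] [0.5923 0.2052 0.0695]
[-5.3  -1.32  8.49 -0.35  1.27  0.01]
t 30.225 pos [0.5923 0.2052 0.0695] F [-5.  -1.8  8.6] M [-0.34  1.34 -0.01] w 0.0652
shift mm [ 0.6 -0.1 -0.5] rot [ 0.05  0.16 -0.01]
```

Measured Fz 8.5 N plus the cassette's 0.85 N weight gives about 9.35 N, which agrees with roughly 6.2 mm of compression (9.3 N) and holds steady. A final look before handing in.

```bash
python3 - <<'E'
from h import *
from workcell import bot
a=bot.camera("scene")["pixels"]
b=crop(a,395,150,100,115,5); f=cv2.resize(a[130:360,180:440],None,fx=1.15,fy=1.15)[:,:,::-1]
f=cv2.copyMakeBorder(f,0,b.shape[0]-f.shape[0],0,0,0); cv2.imwrite("pics/fin.png",np.hstack([b,f]))
E
```

```text
(no output)
```

View pics/fin.png

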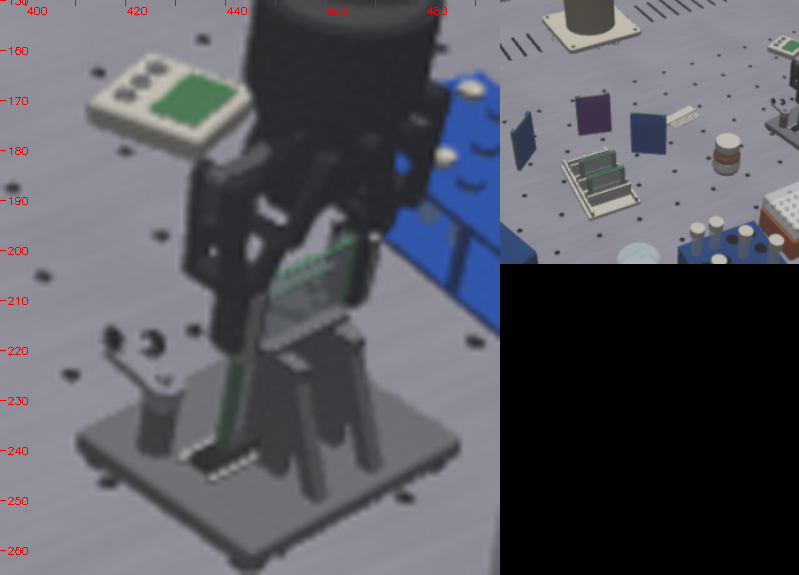

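The cassette stands upright against the front of the rest, its bottom edge on the gasket at (438,243). The fingers hold the side edges above the clamps, and the other items look unmoved. Handing in.

```bash
python3 -c "
from workcell import bot
o=bot.get_obs();print(o['clock'],o['ft_force'],o['grip_width']);print(bot.job_done())"
```

```text
30.275 [-5.13845967 -0.35333557  8.00311138] 0.06541431907412003
the job is handed in; nothing more can be done
None
```

The cassette is standing upright on the foam gasket, plain plate against the back rest and notched plate to the front. The gripper still holds it by its two side edges and presses it down. I handed in at 30.3 s; the hand-in reports no verdict.

**Regrasp:** My first grasp ran joint 6 into its limit on the way to the stand. I put the cassette back in its own slot, turned the tool half round, gripped it again by the side edges and carried it over.

**Down force:** The wrist averaged 8.5 N, about 9.3 N with the cassette's own weight. That matches about 6.2 mm of foam compression, and it stayed steady for 0.7 s. A single reading just before hand-in was 8.0 N. The highest reading I printed was 12.8 N, for a moment.

**Against the rest:** The cassette presses on the rest with about 5 N. The twisting moment is near zero, so the plate is sitting flat. To get there I turned the tool to 7.3°, while the images put the stand at about 6.2°. The cassette sitting slightly turned in the grip could explain up to about 0.8° of that.

**Centring:** By the image fit, the gripper is within about 0.2 mm of the gasket's middle sideways; the camera calibration itself is only good to about 2 mm.

**Everything else:** The grip width is steady at 65 mm. In the last picture the small cassettes, comb, jar and blue/purple look-alikes look unmoved; that crop does not show the flask or beaker, though the arm never went near them at low height.

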